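# Fill two battery packs from the mixed stock

### The arm

A 6-joint arm with a two-finger parallel gripper is mounted at the origin on the work surface. World frame = base frame: x ahead of the robot, y to its left, z up, the work surface at z = 0. Lengths are in m, angles in degrees, forces in N, time in s.
With the tool pointing down it reaches from about 0.275 to 0.75 m from the base axis. Payload 10.2 kg.
Tool frame: the origin (TCP) lies at the very end of the fingers, on their centre line; the grasp point (between the pads) lies 19 mm behind it (env.pinch_z is the distance from the TCP to the grasp point, in m); z points along the fingers, y is the line along which they close (so a half turn about z gives the same grasp; the last joint's range is limited). The gripper opens to 88 mm and grips with 3 to 60 N. Pads are 18 mm wide; open, the fingers measure 123 mm over their backs; the gripper's body (75 mm by 187 mm) begins 45 mm behind the grasp point.
Start: joints at [-79.263, 17.928, 85.812, -0, 76.261, -12.8], TCP at [0.21, -0.481, 0.239] pointing down, gripper open.
Joint ranges: [-168.41, 168.41], [-55.51, 124.54], [10.69, 146.95], [-70.63, 250.63], [1, 178], [-165.06, 165.06]. Speed limits (degrees/s): [136.94, 136.94, 172.46, 180, 180, 180].

### API

Orientations are given as [roll, pitch, yaw] about the fixed x, y, z axes, in that order (R = Rz(yaw) Ry(pitch) Rx(roll)).
In Python, from plant import env gives the robot as it stands.
- The arm moves only by the tool jog_arm, never from a script. Its argument "series" is one flat list of numbers, 7 for each row, row after row: the shift along the tool's x, y, z in units of 25 mm (1.0 is 25 mm), then the turn, a rotation vector about the tool's x, y, z in rad, then the finger opening in mm, from 0 to 88.1. A call has 1 to 8 rows; each row shifts and turns the commanded pose from where the row before left it, along the tool's axes as they then stand; what a row does not reach is not made up. A row lasts 1/10 s, in which the tool goes at most 50 mm and 8.59 degrees, less where a joint would pass 70% of its speed; a pose out of reach is approached as far as the arm can. A call is refused whole if a number of a shift passes 1 or a number of a turn 0.15, either way. A call with a gripper value outside its range is refused whole. The fingers move at their own pace and stop on an object; the grip force is fixed at half the most. Time passes only in rows, so rows that do not move let the fingers close. It gives the time, the measured TCP pose, the force, the opening and the grip force at its end, in the units of the state.
- env.sense(): the state, without advancing time (a new reading comes with each control period).
- env.get_image(name): name is "side" or "top" or "wrist"; returns a dict with "frame" (480x640x3 uint8, red, green, blue), "mtx" (3x3 intrinsics, pixels), "rvec" (rotation vector, rad) and "tvec" (3), from world to camera coordinates, as OpenCV has them. Camera axes: x right, y down, z forward; pixel columns grow to the right and rows downward; lengths in m; the calibration is good to about 2 mm. A picture is of the moment at which its call begins. There is no depth.
- env.finish_job(): hands the job in; it is judged then, once.
The state is a dict: "time": time; "qpos": joint angles; "qvel": joint speeds; "joint_efforts": joint torques, N m; "position": TCP position; "eef_rot": TCP orientation; "wrist_force": force on the tool from outside, world axes, zero at the start; "torque": the same for the moment, N m; "finger_gap": opening from 0.0 (shut) to 1.0 (fully open); "grasp_force": force on a finger pad.
Only numpy, scipy, OpenCV 4.12 (cv2) and the standard library are available. Lean on these libraries where they do the work, as an engineer would, in place of code of your own. Each camera call takes 0.05 s, during which the arm holds its last target. There are 200 camera calls.

### The job

Make up the two battery packs. Long black pack: slide the blue cell block in from the open bay under the cover, then the white block behind it so that it pushes the blue one up against the closed end and both are fully home, and lay the protection board (green with aluminium fins) flat in the open bay, lengthwise. Short grey shell: seat the yellow cell block in the long pocket, lengthwise, and the charge-port module (black with the orange ring) squarely in the small pocket; leave the red block, the screw bin and the mouse where they are.

Things in the scene. Friction and masses are not known exactly. Their poses are not given: they have to be found in the camera images.
- blue_block: Blue-wrapped cell block: four cylindrical cells (2 x 2) lying along x in black end frames; outer box 70 (x) x 40 (y) x 40 (z) mm, 0.19 kg, loose, standing on the bench. Origin: centre of its underside, z up, x along its length; its two ends are alike. First into the long pack.
- white_block: White-wrapped cell block with brass terminal tabs on top: four cylindrical cells (2 x 2) lying along x in black end frames; outer box 70 (x) x 40 (y) x 40 (z) mm, 0.19 kg, loose, standing on the bench. Origin: centre of its underside, z up, x along its length; its two ends are alike. Second into the long pack (its terminals meet the board).
- yellow_block: Yellow-wrapped cell block: four cylindrical cells (2 x 2) lying along x in black end frames; outer box 70 (x) x 40 (y) x 40 (z) mm, 0.19 kg, loose, standing on the bench. Origin: centre of its underside, z up, x along its length; its two ends are alike. For the long pocket of the short shell.
- board: Protection board: green circuit board on a black base with aluminium fins on top; outer box 60 (x) x 38 (y) x 28 (z) mm, 0.08 kg, loose. Origin: centre of its underside, z up, x along its length; either end may lead.
- port: Charge-port module: black block with an orange ring on top; 42 (x) x 36 (y) x 28 (z) mm, 0.06 kg, loose. Origin: centre of its underside, z up, x along its length; it may sit in its pocket any way round.
- long_pack: Long black housing, orange closed end, fixed. Origin: bench, under the bay's centre; x to closed end. In mm: floor 4 above bench; open bay (pale liner) x -55..55, 56 wide, rims 3 thick, tops 12 above bench, narrowing from x 55 to 46 wide at x 80: mouth of a roofed tube (44 high inside, top 51 above bench), closed at x 216. Home: blue x 181, white x 111 (rear 4 outside mouth). Push: few N.
- short_shell: Short grey half-shell with pale pocket liners, fixed to the bench, open above. Origin: on the bench under the centre of its long pocket; x along the shell. Floor 4 mm above the bench, rims and divider 12 mm above the bench. Long pocket: x -45 to +45 mm; small pocket: x 49 to 109 mm (centre x = 79 mm); both 56 mm wide inside. Rims 3 mm thick, ends 6 mm.
- red_block: Red-wrapped cell block of the same size and build as the others, a faulty return standing loose among the stock: leave it alone. Origin: centre of its underside, x along its length.
- screw_bin: Red open bin of screws, 140 (x) x 100 (y) x 55 (z) mm, 0.6 kg, loose: leave it alone. Origin: centre of its underside.
- mouse: Black computer mouse, 105 x 60 x 31 mm, loose: leave it alone. Origin: centre of its underside.
Mind the look-alikes: they are no part of the job. Leave any brown look-alike of the white_block alone. There is more than one size of the blue_block; the one meant has the size given above.

How it is judged (in metres and radians):
At the end, for the whole second after the job is handed in: Long pack: blue block within 8 mm of home at the closed end, white within 10 mm of home behind it, board flat and lengthwise in the bay. Short shell: yellow block in the long pocket, port in the small one, flat on the floor and square (within 0.3 and 0.4 rad). All released, at rest (x of blue_block in the frame of long_pack between 0.173 and 0.189 m and y of blue_block in the frame of long_pack between -0.008 and 0.008 m and z of blue_block in the frame of long_pack between 0.001 and 0.009 m and angle between each of blue_block, white_block, board, yellow_block, port's own z axis and vertical below 0.12 rad and angle between the x axis of each of blue_block, white_block and the x axis of long_pack, either way round below 0.15 rad and linear speed of each of blue_block, white_block, board, yellow_block, port below 0.02 m/s and angular speed of each of blue_block, white_block, board, yellow_block, port below 0.2 rad/s and x of white_block in the frame of long_pack between 0.101 and 0.119 m and y of white_block in the frame of long_pack between -0.008 and 0.008 m and z of white_block in the frame of long_pack between 0.001 and 0.009 m and x of board in the frame of long_pack between -0.034 and 0.046 m and y of board in the frame of long_pack between -0.014 and 0.014 m and z of board in the frame of long_pack between 0.001 and 0.009 m and angle between the x axis of board and the x axis of long_pack, either way round below 0.4 rad and x of yellow_block in the frame of short_shell between -0.014 and 0.014 m and y of yellow_block in the frame of short_shell between -0.012 and 0.012 m and z of yellow_block in the frame of short_shell between 0.001 and 0.009 m and angle between the x axis of yellow_block and the x axis of short_shell, either way round below 0.3 rad and x of port in the frame of short_shell between 0.064 and 0.094 m and y of port in the frame of short_shell between -0.014 and 0.014 m and z of port in the frame of short_shell between 0.001 and 0.009 m and (angle between the x axis of port and the x axis of short_shell, either way round below 0.4 rad or angle between the x axis of port and the y axis of short_shell, either way round below 0.4 rad)); the robot touches nothing.
It fails at once if the red block was moved by more than 20 mm (distance of red_block from where it was at the start of the episode above 0.02 m).
It fails at once if the screw bin was moved by more than 20 mm (distance of screw_bin from where it was at the start of the episode above 0.02 m).
It fails at once if the mouse was moved by more than 20 mm (distance of mouse from where it was at the start of the episode above 0.02 m).
It also fails if it takes over 136 s, if anything falls off the work surface, if the arm or the gripper's body presses on something with over 40 N, if the wrist force passes 120 N, or if a joint passes its speed limit or range.

## Working session

There is one attempt and no reset: what is moved stays moved. The work goes in short steps, Python scripts to look and compute and a tool call to move; the robot and the scene stay as the last step left them, time stands still between calls to the robot, and variables do not carry over. Pictures are saved under pics/ and viewed, at most 14 in all, crops included, and the job is handed in when it is done.

Besides the shell and the picture viewer there is one more tool, called after ">>>" as name(argument=value, ...) on one line, values as JSON. jog_arm: Moves the arm, as the interface text tells. Its arguments: {"type":"object","properties":{"series":{"type":"array"}},"required":["series"]}

```bash
ls; mkdir -p pics; python3 - <<'E'
from plant import env
import cv2,pickle
d={}
for n in ["top","side"]:
    r=env.get_image(n); d[n]=r
    cv2.imwrite(f"pics/{n}0.png",r["frame"][:,:,::-1])
    print(n,r["mtx"].tolist(),r["rvec"],r["tvec"])
pickle.dump(d,open("im0.pkl","wb"))
print(env.sense(),env.pinch_z)
E
```

```text
pics
top [[498.54471443295483, 0.0, 318.74828791006587], [0.0, 498.54471443295483, 233.19287168860828], [0.0, 0.0, 1.0]] [ 2.17407783 -2.20609902  0.08653193] [0.00813726 0.50051578 1.05776668]
side [[486.6084643717944, 0.0, 314.6919546788439], [0.0, 486.6084643717944, 233.36428581358732], [0.0, 0.0, 1.0]] [ 0.11198036 -2.71457484  1.53450209] [0.52442732 0.05355905 1.07031632]
{'time': 0.1, 'qpos': array([-7.92627896e+01,  1.79565973e+01,  8.58458675e+01, -2.31666321e-06,
        7.62607588e+01, -1.28005423e+01]), 'qvel': array([-0.11849061, -0.11574973, -0.10483983,  0.08355638,  0.01264158,
        0.01868302]), 'joint_efforts': array([ 2.39216221e-03, -4.02812147e+01, -2.52646118e+01,  6.94968877e-02,
        3.42168077e-02, -7.89962655e-05]), 'position': array([ 0.20960622, -0.48112812,  0.23823998]), 'eef_rot': array([-1.79938347e+02, -1.40054577e-02,  2.35377457e+01]), 'wrist_force': array([-0.18548809,  0.35523819, -0.44972073]), 'torque': array([-0.05868412,  0.0278814 , -0.01836312]), 'grasp_force': 0.0, 'finger_gap': 1.0000581533073134} 0.0187
```

View pics/top0.png

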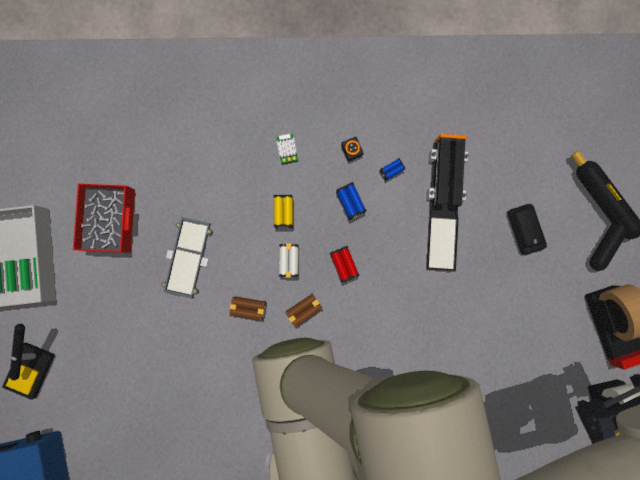

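View pics/side0.png

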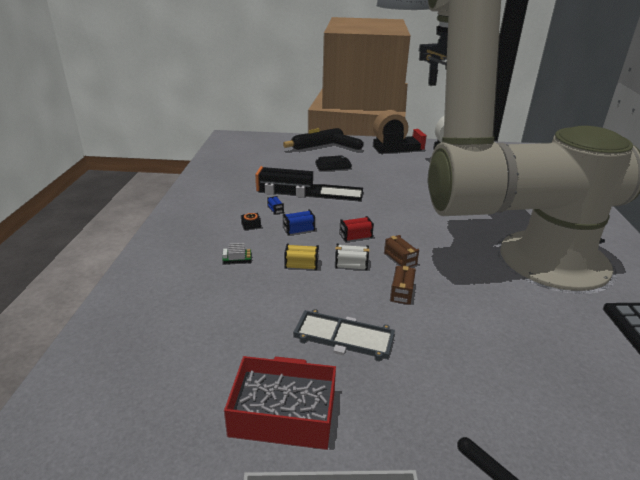

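```bash
cat > h.py <<'E'
import numpy as np,cv2,pickle
from scipy.spatial.transform import Rotation as Rot
def ray(r,uv,z):
    uv=np.float64(uv).reshape(-1,2)
    R=cv2.Rodrigues(r["rvec"])[0]; c=-R.T@np.ravel(r["tvec"])
    d=np.c_[(uv-r["mtx"][:2,2])/[r["mtx"][0,0],r["mtx"][1,1]],np.ones(len(uv))]@R
    return c+d*((z-c[2])/d[:,2])[:,None]
def proj(r,P): return cv2.projectPoints(np.float64(P).reshape(-1,1,3),r["rvec"],r["tvec"],r["mtx"],None)[0][:,0]
HSV={"blue":((105,120,50),(130,255,255)),"yellow":((22,150,80),(32,255,255)),"red":((0,170,60),(6,255,255)),
"orange":((7,170,120),(18,255,255)),"white":((0,0,170),(180,45,255)),"green":((45,90,40),(80,255,255)),"brown":((3,80,40),(16,200,150))}
def blobs(r,col,amin=40,box=None):
    m=cv2.inRange(cv2.cvtColor(r["frame"],cv2.COLOR_RGB2HSV),*HSV[col])
    if box: k=np.zeros_like(m); k[box[1]:box[3],box[0]:box[2]]=1; m*=k
    m=cv2.morphologyEx(m,cv2.MORPH_CLOSE,np.ones((3,3)))
    return sorted([c for c in cv2.findContours(m,cv2.RETR_EXTERNAL,cv2.CHAIN_APPROX_NONE)[0] if cv2.contourArea(c)>=amin],key=cv2.contourArea,reverse=True)
def rect(r,c,z):
    P=ray(r,c[:,0],z)[:,:2]
    (cx,cy),(w,h),a=cv2.minAreaRect((P*1000).astype(np.float32))
    if w<h: w,h,a=h,w,a+90
    return np.round([cx,cy,w,h,(a+90)%180-90],1)
E
python3 - <<'E'
from h import *
d=pickle.load(open("im0.pkl","rb")); r=d["top"]
for col,z in [("blue",.03),("yellow",.03),("red",.03),("orange",.028),("white",.03),("white",.004),("green",.01),("brown",.03)]:
    for c in blobs(r,col,25):
        (u,v),_,_=cv2.minAreaRect(c)
        if 60<u<540 and 100<v<340: print(col,z,(round(u),round(v)),rect(r,c,z))
f=r["frame"][:,:,::-1]
a=cv2.resize(f[125:305,160:300],None,fx=3.3,fy=3.3,interpolation=cv2.INTER_CUBIC)
b=cv2.resize(f[125:305,385:475],None,fx=3.3,fy=3.3,interpolation=cv2.INTER_CUBIC)
cv2.imwrite("pics/crop0.png",np.hstack([a,b]))
E
```

```text
blue 0.03 (350, 200) [570.4 -67.5  63.5  41.4  25.3]
blue 0.03 (393, 169) [ 637.1 -161.3   43.3   27.1  -60.4]
yellow 0.03 (283, 210) [550.5  76.6  60.3  38.5  -0.6]
red 0.03 (104, 218) [539.5 457.8 142.7 121.   -3.2]
red 0.03 (344, 264) [433.6 -51.7  61.2  38.5  21.6]
orange 0.028 (352, 147) [685.7 -73.8  30.7  30.3  -0.7]
orange 0.028 (452, 136) [ 707.2 -291.5   56.6    7.4   85.1]
white 0.03 (442, 243) [ 475.1 -261.4  104.7   51.    -4.9]
white 0.03 (187, 273) [420.3 280.3  84.7  69.5 -13.8]
white 0.03 (192, 236) [497.7 270.7  56.   51.2 -13.8]
white 0.03 (288, 260) [443.7  68.1  59.4  36.1  -0.7]
white 0.03 (286, 145) [692.3  68.9  46.4  37.6   8.9]
white 0.03 (169, 254) [460.  319.   16.4  11.3 -13.7]
white 0.004 (442, 243) [ 476.3 -268.1  107.2   52.2   -4.9]
white 0.004 (187, 273) [420.1 286.9  86.8  71.2 -13.8]
white 0.004 (192, 236) [499.5 277.1  57.4  52.4 -13.8]
white 0.004 (288, 260) [444.1  69.5  60.9  36.9  -0.7]
white 0.004 (286, 145) [698.9  70.3  47.6  38.5   8.9]
white 0.004 (169, 254) [460.9 326.6  16.8  11.6 -13.7]
green 0.01 (289, 159) [665.6  63.9  36.6  13.9 -79.3]
brown 0.03 (247, 308) [343.8 154.1  70.9  40.8  79.4]
brown 0.03 (303, 311) [336.9  35.8  69.9  40.1 -57. ]
brown 0.03 (352, 147) [685.2 -74.7  32.5  30.7  89.3]
```

View pics/crop0.png

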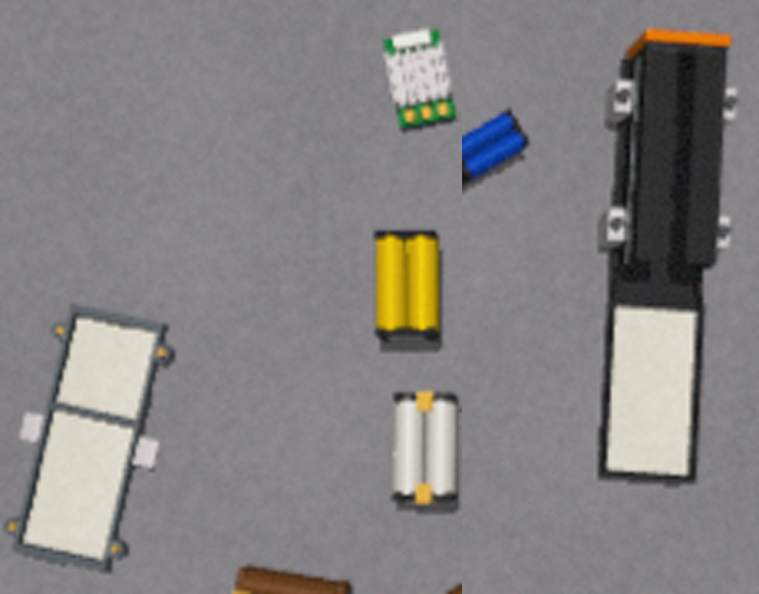

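>>> jog_arm(series=[0, 0, -1, 0, 0, 0.124, 88, 0, 0, -1, 0, 0, 0.124, 88, 0, 0, -1, 0, 0, 0.124, 88, 0, 0, -1, 0, 0, 0.124, 88, 0.98, -0.88, 0, 0, 0, 0, 88, 0.98, -0.88, 0, 0, 0, 0, 88, 0.98, -0.88, 0, 0, 0, 0, 88, 0.98, -0.88, 0, 0, 0, 0, 88])

```text
time: 0.9
position: [0.3156, -0.401, 0.3385]
eef_rot: [-180.0, 0.0, -4.9]
wrist_force: [-0.6, -0.8, -0.0]
finger_gap: 0.995
grasp_force: 0.0
```

>>> jog_arm(series=[0.98, -0.88, 0, 0, 0, 0, 88, 0.98, -0.88, 0, 0, 0, 0, 88, 0.98, -0.88, 0, 0, 0, 0, 88, 0.98, -0.88, 0, 0, 0, 0, 88, 0.98, -0.88, 0, 0, 0, 0, 88, 0.98, -0.88, 0, 0, 0, 0, 88, 0.98, -0.88, 0, 0, 0, 0, 88, 0, 0, 0, 0, 0, 0, 88])

```text
time: 1.7
position: [0.5007, -0.2609, 0.338]
eef_rot: [-179.9, 0.0, -4.7]
wrist_force: [-0.4, -1.0, -0.3]
finger_gap: 0.996
grasp_force: 0.0
```

```bash
python3 - <<'E'
from plant import env
from h import *
r=env.get_image("wrist"); pickle.dump(r,open("w1.pkl","wb"))
cv2.imwrite("pics/w1.png",r["frame"][:,:,::-1])
s=env.sense();print(s["time"],s["position"],s["eef_rot"])
R=cv2.Rodrigues(r["rvec"])[0]; print("cam",-R.T@np.ravel(r["tvec"]),R[2])
for c in blobs(r,"white",300): print(cv2.minAreaRect(c)[0],rect(r,c,.004))
E
```

```text
1.75 [ 0.49954234 -0.26209044  0.33805639] [-1.79961305e+02  5.67802118e-02 -4.73394498e+00]
cam [ 0.56730426 -0.26644284  0.48277095] [-0.26011562  0.02369129 -0.96528679]
(152.5, 175.5) [534.5 -61.6 434.7 372.  -14.2]
(492.49993896484375, 175.49996948242188) [ 481.6 -475.7  417.1  366.5   -4.7]
(387.98272705078125, 417.739013671875) [ 179.  -328.6  353.    78.5   87. ]
(329.5, 204.5) [ 486.7 -269.    89.3   54.5   -5.2]
(171.96151733398438, 408.8077087402344) [216.3 -26.3  90.   56.4 -39.1]
(312.25592041015625, 314.0264892578125) [ 345.6 -235.9   72.1   38.3   50.3]
(624.5, 12.0) [ 669.1 -599.9   33.7   23.    85.3]
```

View pics/w1.png

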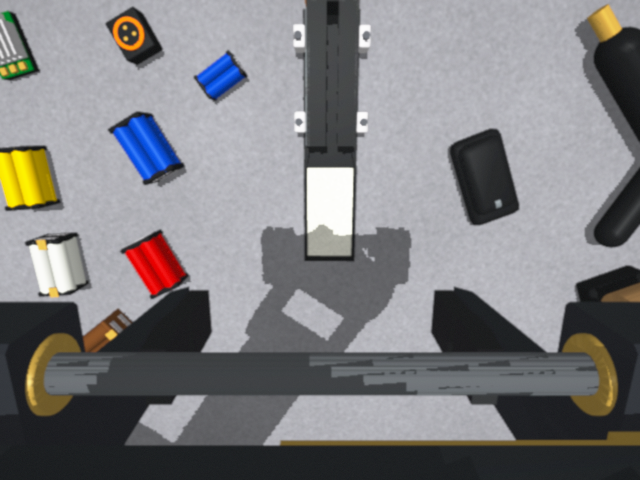

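```bash
python3 - <<'E'
from h import *
r=pickle.load(open("w1.pkl","rb"))
g=cv2.cvtColor(r["frame"],cv2.COLOR_RGB2GRAY)
m=(g>75).astype(np.uint8); n,l=cv2.connectedComponents(m,connectivity=4); k=(l==l[200,330]).astype(np.uint8)
c=max(cv2.findContours(k,0,1)[0],key=cv2.contourArea)
print(cv2.boundingRect(c),"liner",rect(r,c,.004))
# rim outer width profile rows in dark
for v in (180,200,220,240):
    print(v,[int(x) for x in g[v,296:366:1]])
for col,z in (("blue",.03),("yellow",.03),("red",.03),("white",.03),("orange",.028)):
    for c in blobs(r,col,100,(0,0,290,300)): print(col,cv2.minAreaRect(c)[0],rect(r,c,z),rect(r,c,.036))
# blue block: visible pixel corners incl. black ends
hsv=cv2.cvtColor(r["frame"],cv2.COLOR_RGB2HSV)
E
```

```text
(0, 0, 640, 354) liner [ 498.4 -252.2  815.9  420.5   85.3]
180 [189, 186, 187, 187, 187, 185, 175, 141, 89, 61, 123, 225, 252, 253, 253, 253, 253, 253, 253, 253, 253, 252, 252, 252, 253, 253, 253, 252, 253, 253, 253, 253, 253, 253, 253, 253, 254, 253, 253, 252, 252, 253, 254, 253, 253, 253, 253, 254, 254, 254, 253, 253, 253, 253, 253, 252, 234, 144, 67, 74, 123, 165, 184, 186, 184, 181, 178, 178, 179, 182]
200 [185, 186, 186, 188, 187, 188, 182, 150, 95, 65, 123, 224, 251, 253, 253, 253, 253, 253, 253, 253, 253, 253, 253, 253, 252, 253, 253, 253, 254, 254, 254, 254, 254, 254, 253, 253, 252, 252, 253, 253, 253, 253, 253, 253, 254, 254, 254, 253, 253, 253, 253, 254, 254, 254, 253, 246, 200, 105, 63, 95, 145, 176, 183, 182, 183, 184, 185, 183, 182, 183]
220 [187, 189, 190, 190, 190, 191, 183, 155, 105, 67, 106, 202, 247, 253, 253, 253, 253, 253, 253, 253, 253, 253, 252, 253, 253, 253, 253, 253, 253, 253, 253, 253, 253, 253, 253, 254, 254, 254, 254, 253, 253, 253, 253, 253, 253, 253, 254, 254, 254, 253, 253, 253, 253, 253, 251, 227, 131, 57, 75, 128, 166, 178, 179, 180, 181, 181, 180, 1
[... 433 characters left out ...]
 [572.8 -74.9  65.1  46.8  24. ]
blue (219.80001831054688, 76.4000244140625) [ 636.9 -163.9   43.2   29.6  -60.6] [ 636.  -165.2   42.7   29.2  -60.6]
yellow (24.705886840820312, 176.8235321044922) [ 5.496e+02  7.030e+01  6.300e+01  5.860e+01 -4.000e-01] [ 5.499e+02  6.590e+01  6.210e+01  5.780e+01 -4.000e-01]
yellow (12.614607810974121, 68.27959442138672) [662.9  52.   29.5   8.2 -79.3] [661.7  47.8  29.1   8.1 -79.3]
red (155.30551147460938, 263.9661865234375) [436.5 -57.4  62.8  50.4  22. ] [438.3 -60.2  62.   49.7  22. ]
white (144.5, 149.5) [555.6 -51.5 359.5 324.5  85.3] [555.7 -54.4 354.8 320.2  85.3]
orange (128.5, 33.0) [686.5 -76.   32.1  31.9  18.2] [684.4 -79.3  31.6  31.3  18.2]
```

```bash
python3 - <<'E'
from h import *
r=pickle.load(open("w1.pkl","rb"))
g=cv2.cvtColor(r["frame"],cv2.COLOR_RGB2GRAY)
print([int(x) for x in g[140:175,325]],[int(x) for x in g[250:268,330]])
for uv,z in (((329.8,180),.012),((329.2,240),.012),((330,166.5),.004),((329.3,256),.004),((329,260.5),.012)): print(uv,ray(r,uv,z)[0].round(4))
# rim mid cols
for v in (180,200,220,240):
    a=g[v,296:366].astype(float); 
    L=np.argmin(a[:20]);Rr=55+np.argmin(a[55:65])
    f=lambda i:i+0.5*(a[i-1]-a[i+1])/(a[i-1]-2*a[i]+a[i+1])
    p=ray(r,[(296+f(L),v),(296+f(Rr),v)],.012); print(v,p.mean(0).round(4),np.linalg.norm(p[0]-p[1]).round(4))
t=pickle.load(open("im0.pkl","rb"))["top"]
# triangulate tube closed end: orange strip in top
c=blobs(t,"orange",60,(400,100,500,160))[0]; print(c.min(0),c.max(0),rect(t,c,.051))
E
```

```text
[58, 58, 58, 56, 58, 55, 42, 33, 30, 31, 30, 30, 38, 55, 63, 63, 64, 62, 63, 62, 62, 61, 61, 62, 61, 63, 80, 162, 241, 253, 253, 253, 253, 253, 253] [164, 165, 167, 168, 160, 124, 72, 34, 24, 27, 48, 85, 99, 102, 102, 101, 100, 100]
(329.8, 180) [ 0.5178 -0.2715  0.012 ]
(329.2, 240) [ 0.4456 -0.2653  0.012 ]
(330, 166.5) [ 0.5327 -0.2731  0.004 ]
(329.3, 256) [ 0.4229 -0.2638  0.004 ]
(329, 260.5) [ 0.4196 -0.2631  0.012 ]
180 [ 0.5178 -0.2713  0.012 ] 0.058
200 [ 0.4944 -0.2693  0.012 ] 0.0583
220 [ 0.4703 -0.2671  0.012 ] 0.058
240 [ 0.4456 -0.2652  0.012 ] 0.0581
[[439 134]] [[465 138]] [ 701.1 -285.    55.4    7.2   85.1]
```

>>> jog_arm(series=[0, 0, 1, 0, 0, -0.128, 88, 0, 0, 1, 0, 0, -0.128, 88, 0, 0, 1, 0, 0, -0.128, 88, 0, 0, 1, 0, 0, -0.126, 88, 0.82, -0.97, 0, 0, 0, 0, 88, 0.82, -0.97, 0, 0, 0, 0, 88, 0.82, -0.97, 0.5, 0, 0, 0, 88, 0.82, -0.97, 0.5, 0, 0, 0, 88])

```text
time: 2.55
position: [0.5331, -0.1408, 0.2135]
eef_rot: [180.0, -0.0, 24.3]
wrist_force: [0.5, -0.1, 0.2]
finger_gap: 1.001
grasp_force: 0.0
```

>>> jog_arm(series=[0.82, -0.97, 1, 0, 0, 0, 88, 0.82, -0.97, 1, 0, 0, 0, 88, 0, 0, 0.4, 0, 0, 0, 88, 0, 0, 0, 0, 0, 0, 88])

```text
time: 2.95
position: [0.55, -0.0803, 0.1525]
eef_rot: [-179.9, 0.1, 24.4]
wrist_force: [0.4, -0.4, 0.1]
finger_gap: 0.997
grasp_force: 0.0
```

```bash
python3 - <<'E'
from plant import env
from h import *
r=env.get_image("wrist"); pickle.dump(r,open("w2.pkl","wb"))
cv2.imwrite("pics/w2.png",r["frame"][:,:,::-1])
s=env.sense();print(s["time"],s["position"],s["eef_rot"])
for c in blobs(r,"blue",300): print(cv2.minAreaRect(c)[0],rect(r,c,.04))
E
```

```text
3.0 [ 0.55049745 -0.08106661  0.15378857] [-1.79995743e+02  3.61499005e-02  2.42896992e+01]
(320.0, 203.5) [571.2 -69.1  60.9  38.   24.3]
(488.49432373046875, 163.31759643554688) [ 638.8 -154.8   42.8   25.9  -60.2]
```

View pics/w2.png

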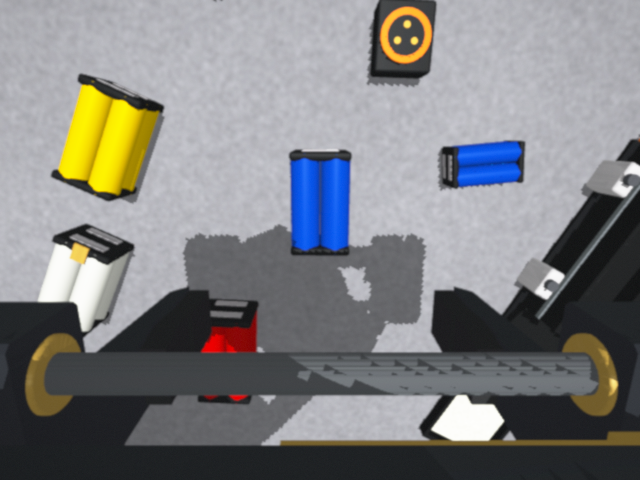

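>>> jog_arm(series=[0.07, -0.1, 0.93, 0, 0, 0, 88, 0, 0, 0.93, 0, 0, 0, 88, 0, 0, 0.93, 0, 0, 0, 88, 0, 0, 0.93, 0, 0, 0, 88, 0, 0, 0.93, 0, 0, 0, 88, 0, 0, 0.9, 0, 0, 0, 88, 0, 0, 0, 0, 0, 0, 88, 0, 0, 0, 0, 0, 0, 20])

```text
time: 3.8
position: [0.552, -0.0782, 0.0163]
eef_rot: [179.9, -0.1, 24.3]
wrist_force: [0.3, 0.3, 0.9]
finger_gap: 0.93
grasp_force: 0.0
```

>>> jog_arm(series=[0, 0, 0, 0, 0, 0, 20, 0, 0, 0, 0, 0, 0, 20, 0, 0, 0, 0, 0, 0, 20, 0, 0, 0, 0, 0, 0, 20, 0, 0, 0, 0, 0, 0, 20, 0, 0, 0, 0, 0, 0, 20])

```text
time: 4.4
position: [0.5515, -0.0769, 0.0151]
eef_rot: [180.0, -0.0, 24.3]
wrist_force: [-1.0, -0.5, 2.3]
finger_gap: 0.452
grasp_force: 29.9
```

>>> jog_arm(series=[0, 0, -0.85, 0, 0, 0, 20, 0, 0, -0.85, 0, 0, 0, 20, 0, 0, -0.85, 0, 0, 0.127, 20, 0, 0, -0.85, 0, 0, 0.127, 20, 0, 0, 0, 0, 0, 0.127, 20, 0, 0, 0, 0, 0, 0.128, 20])

```text
time: 5.0
position: [0.5514, -0.0768, 0.1003]
eef_rot: [180.0, -0.0, -5.1]
wrist_force: [-0.8, -0.9, -3.0]
finger_gap: 0.452
grasp_force: 29.9
```

>>> jog_arm(series=[-0.35, 0.98, 0, 0, 0, 0, 20, -0.35, 0.98, 0, 0, 0, 0, 20, -0.35, 0.98, 0, 0, 0, 0, 20, -0.35, 0.98, 0, 0, 0, 0, 20, -0.35, 0.98, 0, 0, 0, 0, 20, -0.35, 0.98, 0, 0, 0, 0, 20, -0.35, 0.98, 0, 0, 0, 0, 20, -0.35, 0.98, 0, 0, 0, 0, 20])

```text
time: 5.8
position: [0.4645, -0.267, 0.0997]
eef_rot: [-180.0, 0.0, -4.8]
wrist_force: [-0.1, -0.7, -1.9]
finger_gap: 0.451
grasp_force: 29.9
```

```bash
cat >> h.py <<'E'
def LP(x,y,z,o=(.478,-.268),yaw=-4.85):
    c,s=np.cos(np.radians(yaw)),np.sin(np.radians(yaw)); return np.array([o[0]+c*x-s*y,o[1]+s*x+c*y,z])
def todo(env,P,yaw):
    s=env.sense(); p=s["position"]; y=s["eef_rot"][2]; a=np.radians(yaw)
    d=P-p; t=[np.cos(a)*d[0]+np.sin(a)*d[1],np.sin(a)*d[0]-np.cos(a)*d[1],-d[2]]
    print("t",round(s["time"],2),"at",p.round(4),"yaw",round(y,2),"turn",round(np.radians((y-yaw+90)%180-90),3),"shift units",np.round(np.array(t)/.025,2),"F",s["wrist_force"].round(1),"gap",round(s["finger_gap"]*88.1,1))
E
python3 - <<'E'
from plant import env
from h import *
todo(env,LP(-.012,0,.02),-4.85)
E
```

```text
t 5.8 at [ 0.4645 -0.267   0.0997] yaw -4.82 turn 0.0 shift units [ 0.06 -0.01  3.19] F [-0.1 -0.7 -1.9] gap 39.8
```

>>> jog_arm(series=[0.06, 0, 1, 0, 0, 0, 20, 0, 0, 1, 0, 0, 0, 20, 0, 0, 0.8, 0, 0, 0, 20, 0, 0, 0.38, 0, 0, 0, 20, 0.7, 0, 0, 0, 0, 0, 20, 0.7, 0, 0, 0, 0, 0, 20, 0.7, 0, 0, 0, 0, 0, 20, 0, 0, 0, 0, 0, 0, 20])

```text
time: 6.6
position: [0.5205, -0.271, 0.0208]
eef_rot: [179.9, -0.1, -4.8]
wrist_force: [-0.5, -0.3, -2.2]
finger_gap: 0.448
grasp_force: 30.0
```

```bash
python3 - <<'E'
from plant import env
from h import *
todo(env,LP(.066,0,.0205),-4.85)
r=env.get_image("side")
a=r["frame"][130:240,220:400,::-1]
w=env.get_image("wrist")["frame"][100:420,150:500,::-1]
cv2.imwrite("pics/c3.png",np.hstack([cv2.resize(a,None,fx=2.5,fy=2.9),w[:319]]))
E
```

```text
t 6.6 at [ 0.5205 -0.271   0.0208] yaw -4.76 turn 0.002 shift units [0.94 0.02 0.01] F [-0.5 -0.3 -2.2] gap 39.5
```

View pics/c3.png

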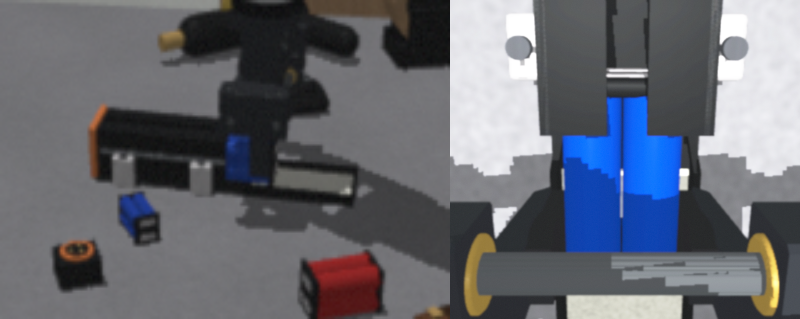

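>>> jog_arm(series=[0.3, 0, 0, 0, 0, 0, 20, 0.3, 0, 0, 0, 0, 0, 20, 0.25, 0, 0, 0, 0, 0, 20, 0, 0, 0, 0, 0, 0, 20])

```text
time: 7.1
position: [0.5409, -0.2727, 0.0205]
eef_rot: [180.0, -0.0, -4.8]
wrist_force: [-0.2, 1.1, -1.9]
finger_gap: 0.451
grasp_force: 30.0
```

>>> jog_arm(series=[0, 0, 0, 0, 0, 0, 58, 0, 0, 0, 0, 0, 0, 58, 0, 0, 0, 0, 0, 0, 58, 0, 0, -0.5, 0, 0, 0, 58, 0, 0, -0.9, 0, 0, 0, 88, 0, 0, -1, 0, 0, 0, 88, 0, 0, -1, 0, 0, 0, 88, 0, 0, -1, 0, 0, -0.072, 88])

```text
time: 7.9
position: [0.5401, -0.2727, 0.1326]
eef_rot: [180.0, -0.0, -0.7]
wrist_force: [-0.1, -0.5, 0.9]
finger_gap: 0.993
grasp_force: 0.0
```

>>> jog_arm(series=[-0.35, -0.97, -0.45, 0, 0, 0, 88, -0.35, -0.97, -0.45, 0, 0, 0, 88, -0.35, -0.97, 0, 0, 0, 0, 88, -0.35, -0.97, 0, 0, 0, 0, 88, -0.35, -0.97, 0, 0, 0, 0, 88, -0.35, -0.97, 0, 0, 0, 0, 88, -0.35, -0.97, 0, 0, 0, 0, 88, -0.35, -0.97, 0, 0, 0, 0, 88])

```text
time: 8.7
position: [0.4722, -0.0769, 0.154]
eef_rot: [180.0, -0.1, -0.7]
wrist_force: [0.5, -0.5, 0.0]
finger_gap: 0.997
grasp_force: 0.0
```

>>> jog_arm(series=[-0.35, -0.97, 0, 0, 0, 0, 88, -0.35, -0.97, 0, 0, 0, 0, 88, -0.35, -0.97, 0, 0, 0, 0, 88, -0.35, -0.97, 0, 0, 0, 0, 88, -0.35, -0.97, 0, 0, 0, 0, 88, -0.35, -0.97, 0, 0, 0, 0, 88, 0, 0, 0, 0, 0, 0, 88])

```text
time: 9.4
position: [0.421, 0.0702, 0.1539]
eef_rot: [-180.0, -0.1, -0.5]
wrist_force: [-0.2, 0.4, -0.0]
finger_gap: 1.001
grasp_force: 0.0
```

```bash
python3 - <<'E'
from plant import env
from h import *
r=env.get_image("wrist"); pickle.dump(r,open("w4.pkl","wb"))
cv2.imwrite("pics/w4.png",r["frame"][:,:,::-1])
for c in blobs(r,"yellow",20): print("y",cv2.minAreaRect(c)[0],rect(r,c,.04))
todo(env,np.array([.422,.0685,.015]),-0.7)
E
```

```text
y (309.0, 41.5) [541.7  76.3  44.6  37.8  -0.6]
y (573.0, 438.0) [ 262.  -122.7  102.2   11.    89.5]
y (328.5, 159.5) [473.9  65.3  10.6   8.3  -0.5]
y (40.26160430908203, 396.2867126464844) [303.  281.8  29.6  15.   16.3]
y (63.192665100097656, 343.3578186035156) [348.1 258.7  17.3   9.4 -51.5]
y (590.2073974609375, 349.1341552734375) [ 338.1 -122.7   15.2    5.    41.3]
y (59.620819091796875, 400.8154602050781) [298.1 267.6   9.6   6.4  22.8]
y (365.0, 442.5) [259.3  38.1  35.5   2.8  89.5]
y (581.0, 402.0) [ 295.6 -122.9   12.9    8.2   55.3]
y (604.3168334960938, 387.1683349609375) [ 306.5 -138.3   15.9    6.3   14.8]
y (41.500003814697266, 367.0000305175781) [327.3 276.    9.    4.4 -32.7]
t 9.45 at [0.4217 0.069  0.1538] yaw -0.58 turn 0.002 shift units [0.01 0.02 5.55] F [0.1 0.2 0.3] gap 88.1
```

View pics/w4.png

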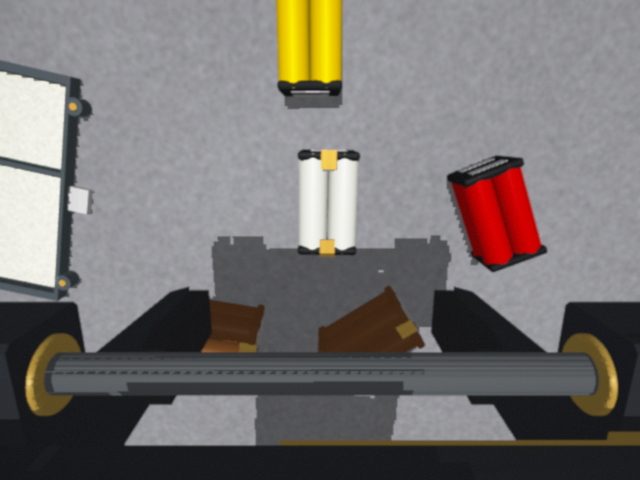

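>>> jog_arm(series=[0, 0.13, 0.93, 0, 0, 0, 88, 0, 0, 0.93, 0, 0, 0, 88, 0, 0, 0.93, 0, 0, 0, 88, 0, 0, 0.93, 0, 0, 0, 88, 0, 0, 0.93, 0, 0, 0, 88, 0, 0, 0.9, 0, 0, 0, 88, 0, 0, 0, 0, 0, 0, 20, 0, 0, 0, 0, 0, 0, 20])

```text
time: 10.25
position: [0.4224, 0.0645, 0.0149]
eef_rot: [180.0, -0.0, -0.7]
wrist_force: [-0.4, -0.7, 0.5]
finger_gap: 0.836
grasp_force: 0.0
```

>>> jog_arm(series=[0, 0, 0, 0, 0, 0, 20, 0, 0, 0, 0, 0, 0, 20, 0, 0, 0, 0, 0, 0, 20, 0, 0, 0, 0, 0, 0, 20, 0, 0, 0, 0, 0, 0, 20, 0, 0, 0, 0, 0, 0, 20])

```text
time: 10.85
position: [0.4219, 0.0651, 0.0145]
eef_rot: [180.0, -0.0, -0.7]
wrist_force: [-1.2, 0.3, 6.5]
finger_gap: 0.454
grasp_force: 30.0
```

```bash
python3 - <<'E'
from plant import env
from h import *
todo(env,LP(-.017,0,.1),-4.85)
E
```

```text
t 10.85 at [0.4219 0.0651 0.0145] yaw -0.69 turn 0.073 shift units [ 2.68 13.09 -3.42] F [-1.2  0.3  6.5] gap 40.0
```

>>> jog_arm(series=[0, 0, -0.85, 0, 0, 0, 20, 0, 0, -0.85, 0, 0, 0, 20, 0, 0, -0.85, 0, 0, 0.073, 20, 0, 0, -0.85, 0, 0, 0, 20, 0.19, 0.93, 0, 0, 0, 0, 20, 0.19, 0.93, 0, 0, 0, 0, 20, 0.19, 0.93, 0, 0, 0, 0, 20, 0.19, 0.93, 0, 0, 0, 0, 20])

```text
time: 11.65
position: [0.4325, -0.03, 0.099]
eef_rot: [-180.0, 0.0, -4.9]
wrist_force: [0.6, 0.5, -2.7]
finger_gap: 0.452
grasp_force: 30.0
```

>>> jog_arm(series=[0.19, 0.93, 0, 0, 0, 0, 20, 0.19, 0.93, 0, 0, 0, 0, 20, 0.19, 0.93, 0, 0, 0, 0, 20, 0.19, 0.93, 0, 0, 0, 0, 20, 0.19, 0.93, 0, 0, 0, 0, 20, 0.19, 0.93, 0, 0, 0, 0, 20, 0.19, 0.93, 0, 0, 0, 0, 20, 0.19, 0.93, 0, 0, 0, 0, 20])

```text
time: 12.45
position: [0.4545, -0.2185, 0.0988]
eef_rot: [-180.0, 0.1, -4.9]
wrist_force: [-0.2, 0.0, -3.4]
finger_gap: 0.449
grasp_force: 30.0
```

>>> jog_arm(series=[0.19, 0.93, 0, 0, 0, 0, 20, 0.19, 0.93, 0, 0, 0, 0, 20, 0, 0, 0, 0, 0, 0, 20])

```text
time: 12.75
position: [0.4602, -0.267, 0.0988]
eef_rot: [180.0, 0.0, -5.0]
wrist_force: [0.8, -0.0, -2.5]
finger_gap: 0.45
grasp_force: 30.0
```

```bash
python3 - <<'E'
from plant import env
from h import *
todo(env,LP(-.017,0,.0205),-4.85)
E
```

```text
t 12.75 at [ 0.4602 -0.267   0.0988] yaw -5.01 turn -0.003 shift units [ 0.03 -0.02  3.13] F [ 0.8 -0.  -2.5] gap 39.6
```

>>> jog_arm(series=[0, 0, 1, 0, 0, 0, 20, 0, 0, 1, 0, 0, 0, 20, 0, 0, 0.75, 0, 0, 0, 20, 0, 0, 0.4, 0, 0, 0, 20, 0.5, 0, 0, 0, 0, 0, 20, 0.5, 0, 0, 0, 0, 0, 20, 0.5, 0, 0, 0, 0, 0, 20, 0, 0, 0, 0, 0, 0, 20])

```text
time: 13.55
position: [0.4987, -0.2678, 0.0207]
eef_rot: [180.0, -0.1, -4.8]
wrist_force: [-0.6, -0.2, -1.8]
finger_gap: 0.451
grasp_force: 30.0
```

>>> jog_arm(series=[0.4, 0, 0, 0, 0, 0, 20, 0.4, 0, 0, 0, 0, 0, 20, 0.3, 0, 0, 0, 0, 0, 20, 0, 0, 0, 0, 0, 0, 20])

```text
time: 13.95
position: [0.5254, -0.2703, 0.0205]
eef_rot: [180.0, -0.0, -4.9]
wrist_force: [0.5, 0.4, -2.3]
finger_gap: 0.451
grasp_force: 30.0
```

>>> jog_arm(series=[0.3, 0, 0, 0, 0, 0, 20, 0.3, 0, 0, 0, 0, 0, 20, 0, 0, 0, 0, 0, 0, 20])

```text
time: 14.25
position: [0.5409, -0.2718, 0.0206]
eef_rot: [180.0, -0.0, -4.9]
wrist_force: [-1.1, 0.2, -2.1]
finger_gap: 0.449
grasp_force: 30.0
```

```bash
python3 - <<'E'
from plant import env
from h import *
todo(env,LP(.063,0,.0205),-4.85)
E
```

```text
t 14.25 at [ 0.5409 -0.2718  0.0206] yaw -4.86 turn -0.0 shift units [0.   0.06 0.  ] F [-1.1  0.2 -2.1] gap 39.5
```

>>> jog_arm(series=[0, 0, 0, 0, 0, 0, 58, 0, 0, 0, 0, 0, 0, 58, 0, 0, 0, 0, 0, 0, 58, 0, 0, -0.6, 0, 0, 0, 58, 0, 0, -0.9, 0, 0, 0, 58, 0, 0, -0.6, 0, 0, 0, 0, -0.7, 0, 0, 0, 0, 0, 0, -0.75, 0, 0, 0, 0, 0, 0])

```text
time: 15.05
position: [0.5039, -0.2688, 0.0743]
eef_rot: [179.9, -0.1, -4.8]
wrist_force: [-0.3, 0.5, -0.3]
finger_gap: 0.412
grasp_force: 0.0
```

>>> jog_arm(series=[0, 0, 0, 0, 0, 0, 0, 0, 0, 0, 0, 0, 0, 0, 0, 0, 0, 0, 0, 0, 0, 0, 0, 0, 0, 0, 0, 0, 0, 0, 0, 0, 0, 0, 0, 0, 0, 0, 0, 0, 0, 0])

```text
time: 15.65
position: [0.5041, -0.2686, 0.0729]
eef_rot: [-180.0, 0.0, -4.9]
wrist_force: [-0.1, -0.7, -0.3]
finger_gap: 0.004
grasp_force: 0.0
```

```bash
python3 - <<'E'
from plant import env
from h import *
todo(env,LP(.027,0,.013),-4.85)
r=env.get_image("wrist"); cv2.imwrite("pics/w5.png",r["frame"][:,:,::-1]); pickle.dump(r,open("w5.pkl","wb"))
E
```

```text
t 15.65 at [ 0.5041 -0.2686  0.0729] yaw -4.87 turn -0.0 shift units [0.04 0.07 2.39] F [-0.1 -0.7 -0.3] gap 0.3
```

View pics/w5.png

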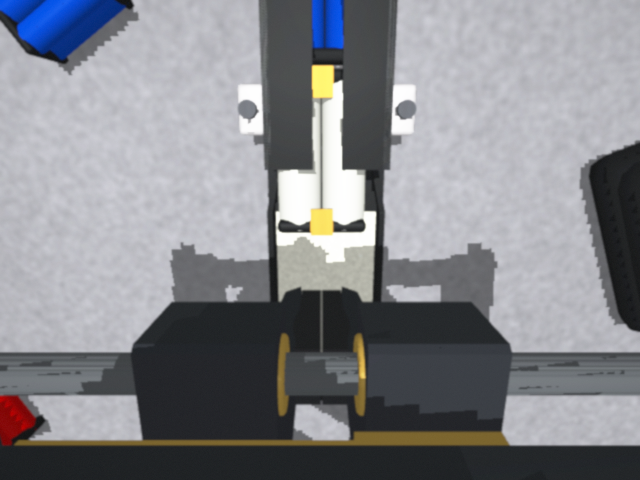

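>>> jog_arm(series=[0, 0.05, 1, 0, 0, 0, 0, 0, 0, 0.9, 0, 0, 0, 0, 0, 0, 0.45, 0, 0, 0, 0, 0.3, 0, 0, 0, 0, 0, 0, 0.3, 0, 0, 0, 0, 0, 0, 0.3, 0, 0, 0, 0, 0, 0, 0.2, 0, 0, 0, 0, 0, 0, 0, 0, 0, 0, 0, 0, 0])

```text
time: 16.5
position: [0.5323, -0.2724, 0.0148]
eef_rot: [180.0, -0.1, -4.9]
wrist_force: [0.2, -0.2, 0.8]
finger_gap: 0.004
grasp_force: 0.0
```

>>> jog_arm(series=[0.1, 0, 0, 0, 0, 0, 0, 0.1, 0, 0, 0, 0, 0, 0, 0.1, 0, 0, 0, 0, 0, 0, 0, 0, 0, 0, 0, 0, 0])

```text
time: 16.9
position: [0.539, -0.2729, 0.0143]
eef_rot: [180.0, -0.0, -4.9]
wrist_force: [-0.2, -0.7, -0.2]
finger_gap: 0.002
grasp_force: 0.0
```

```bash
python3 - <<'E'
from plant import env
from h import *
todo(env,LP(.067,0,.013),-4.85)
r=env.get_image("wrist"); cv2.imwrite("pics/w6.png",r["frame"][:,:,::-1]); pickle.dump(r,open("w6.pkl","wb"))
for c in blobs(r,"yellow",60,(290,0,350,300)): print(c.min(0),c.max(0),rect(r,c,.044))
E
```

```text
t 16.9 at [ 0.539  -0.2729  0.0143] yaw -4.89 turn -0.001 shift units [0.23 0.01 0.05] F [-0.2 -0.7 -0.2] gap 0.2
```

>>> jog_arm(series=[0.1, 0, 0, 0, 0, 0, 0, 0.08, 0, 0, 0, 0, 0, 0])

```text
time: 17.15
position: [0.5431, -0.2732, 0.0142]
eef_rot: [-180.0, 0.0, -4.9]
wrist_force: [-13.2, 0.5, 5.2]
finger_gap: 0.006
grasp_force: 7.2
```

>>> jog_arm(series=[0.05, 0, 0, 0, 0, 0, 0, 0, 0, 0, 0, 0, 0, 0])

```text
time: 17.35
position: [0.543, -0.2732, 0.0142]
eef_rot: [-179.9, 0.2, -4.9]
wrist_force: [-11.8, 1.0, 6.7]
finger_gap: 0.002
grasp_force: 6.3
```

```bash
python3 - <<'E'
from plant import env
from h import *
todo(env,LP(.067,0,.013),-4.85)
r=env.get_image("wrist"); cv2.imwrite("pics/w6.png",r["frame"][:400,100:540,::-1]); pickle.dump(r,open("w6.pkl","wb"))
E
```

```text
t 17.35 at [ 0.543  -0.2732  0.0142] yaw -4.87 turn -0.0 shift units [0.07 0.01 0.05] F [-11.8   1.    6.7] gap 0.2
```

View pics/w6.png

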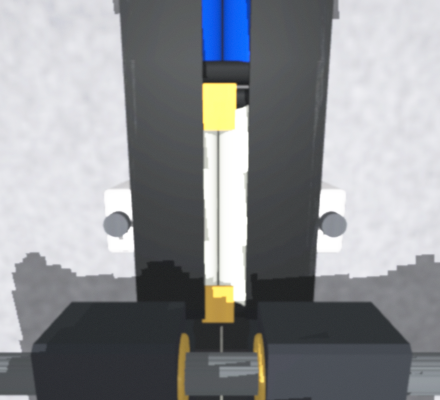

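>>> jog_arm(series=[0.05, 0, 0, 0, 0, 0, 0, 0.05, 0, 0, 0, 0, 0, 0, 0, 0, 0, 0, 0, 0, 0])

```text
time: 17.7
position: [0.543, -0.2731, 0.0142]
eef_rot: [-179.9, 0.6, -4.8]
wrist_force: [-28.3, 2.0, 16.9]
finger_gap: 0.004
grasp_force: 14.7
```

>>> jog_arm(series=[-0.5, 0, 0, 0, 0, 0, 0, -0.5, 0, 0, 0, 0, 0, 0, 0, 0, -1, 0, 0, 0, 0, 0, 0, -1, 0, 0, 0, 88, -0.5, 0, -1, 0, 0, 0, 88, 0, 0, -1, 0, 0, 0, 88, 0, 0, -1, 0, 0, 0, 88, 0, 0, -0.6, 0, 0, 0, 88])

```text
time: 18.5
position: [0.5103, -0.2707, 0.1564]
eef_rot: [179.9, -0.2, -4.9]
wrist_force: [-0.4, -0.9, -0.6]
finger_gap: 0.431
grasp_force: 0.0
```

```bash
python3 - <<'E'
from plant import env
from h import *
r=env.get_image("wrist"); pickle.dump(r,open("w7.pkl","wb"));cv2.imwrite("pics/w7.png",r["frame"][:300,200:500,::-1])
o=np.array([.478,-.268]);a=np.radians(-4.85);M=np.array([[np.cos(a),np.sin(a)],[-np.sin(a),np.cos(a)]])
for c in blobs(r,"yellow",40,(230,0,430,300)): P=ray(r,c[:,0],.044)[:,:2]-o; P=P@M.T; print("tab pack-x",P.min(0).round(4),P.max(0).round(4))
for c in blobs(r,"blue",40,(230,0,430,300)): P=ray(r,c[:,0],.044)[:,:2]-o; P=P@M.T; print("blue",P.min(0).round(4),P.max(0).round(4))
t=env.get_image("top"); pickle.dump(t,open("t7.pkl","wb"))
h=cv2.cvtColor(t["frame"],cv2.COLOR_RGB2HSV)[120:175,265:310]
m=cv2.inRange(h,(0,0,175),(180,60,255))|cv2.inRange(h,(40,70,40),(85,255,255))|cv2.inRange(h,(15,120,80),(32,255,255))
m=cv2.morphologyEx(m,cv2.MORPH_CLOSE,np.ones((3,3)));c=max(cv2.findContours(m,0,1)[0],key=cv2.contourArea)+[265,120]
print("board",cv2.minAreaRect(c),rect(t,c,.012),rect(t,c,.02),rect(t,c,.028))
todo(env,np.array([.685,.067,.154]),10)
E
```

```text
tab pack-x [ 0.076 -0.003] [0.0866 0.0065]
blue [ 0.1511 -0.007 ] [0.1752 0.0059]
board ((286.494140625, 148.22352600097656), (28.20096206665039, 17.13750648498535), 77.47119140625) [688.8  68.7  62.7  37.5  11.7] [686.9  68.3  62.2  37.3  11.7] [684.9  67.8  61.7  37.   11.7]
t 18.6 at [ 0.5106 -0.2709  0.1563] yaw -4.88 turn -0.26 shift units [  9.22 -12.1    0.09] F [-0.  -0.1  0.1] gap 46.5
```

>>> jog_arm(series=[0, 0, 0, 0, 0, -0.135, 88, 0, 0, 0, 0, 0, -0.135, 88, 0.69, -0.94, 0, 0, 0, 0, 88, 0.69, -0.94, 0, 0, 0, 0, 88, 0.69, -0.94, 0, 0, 0, 0, 88, 0.69, -0.94, 0, 0, 0, 0, 88, 0.69, -0.94, 0, 0, 0, 0, 88, 0.69, -0.94, 0, 0, 0, 0, 88])

```text
time: 19.4
position: [0.5857, -0.1114, 0.1529]
eef_rot: [-180.0, 0.1, 10.6]
wrist_force: [-0.4, -0.8, -0.3]
finger_gap: 0.998
grasp_force: 0.0
```

>>> jog_arm(series=[0.69, -0.94, 0, 0, 0, 0, 88, 0.69, -0.94, 0, 0, 0, 0, 88, 0.69, -0.94, 0, 0, 0, 0, 88, 0.69, -0.94, 0, 0, 0, 0, 88, 0.69, -0.94, 0, 0, 0, 0, 88, 0.69, -0.94, 0, 0, 0, 0, 88, 0.69, -0.94, 0, 0, 0, 0, 88, 0, 0, 0, 0, 0, 0, 88])

```text
time: 20.2
position: [0.6742, 0.0743, 0.1523]
eef_rot: [-179.9, 0.1, 10.8]
wrist_force: [-0.2, -0.3, -0.1]
finger_gap: 0.991
grasp_force: 0.0
```

```bash
python3 - <<'E'
from plant import env
from h import *
r=env.get_image("wrist"); pickle.dump(r,open("w8.pkl","wb"));cv2.imwrite("pics/w8.png",r["frame"][:,:,::-1])
for col in ("green","white","yellow"):
  for c in blobs(r,col,150,(230,50,430,300)): print(col,cv2.minAreaRect(c),rect(r,c,.012),rect(r,c,.028))
todo(env,np.array([.687,.0675,.011]),11)
E
```

```text
green ((335.0, 178.0), (18.0, 52.0), 90.0) [713.8  72.3  36.9  12.6 -79.2] [715.3  73.1  34.9  11.9 -79.2]
white ((329.5, 149.0), (198.0, 199.0), 90.0) [728.6  78.8 146.  134.3 -79.3] [729.3  79.3 137.8 126.7 -79.3]
t 20.25 at [0.6738 0.0725 0.1525] yaw 10.71 turn -0.005 shift units [0.48 0.3  5.66] F [-0.3  0.2 -0.5] gap 87.8
```

View pics/w8.png

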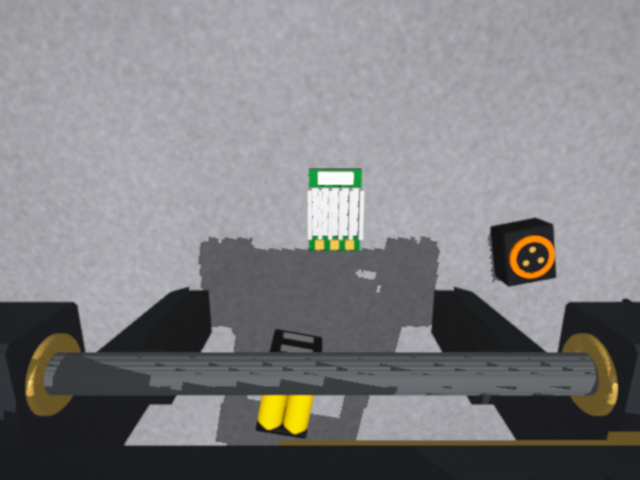

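>>> jog_arm(series=[0.59, 0.34, 0.95, 0, 0, 0, 88, 0, 0, 0.95, 0, 0, 0, 88, 0, 0, 0.95, 0, 0, 0, 88, 0, 0, 0.95, 0, 0, 0, 88, 0, 0, 0.95, 0, 0, 0, 88, 0, 0, 0.93, 0, 0, 0, 88, 0, 0, 0, 0, 0, 0, 20, 0, 0, 0, 0, 0, 0, 20])

```text
time: 21.05
position: [0.6899, 0.0647, 0.0125]
eef_rot: [-180.0, 0.0, 10.5]
wrist_force: [0.2, 0.3, 0.7]
finger_gap: 0.844
grasp_force: 0.0
```

>>> jog_arm(series=[0, 0, 0, 0, 0, 0, 20, 0, 0, 0, 0, 0, 0, 20, 0, 0, 0, 0, 0, 0, 20, 0, 0, 0, 0, 0, 0, 20, 0, 0, 0, 0, 0, 0, 20, 0, 0, 0, 0, 0, 0, 20])

```text
time: 21.65
position: [0.69, 0.0656, 0.0126]
eef_rot: [180.0, -0.0, 10.6]
wrist_force: [-1.0, -0.4, 3.0]
finger_gap: 0.428
grasp_force: 30.0
```

```bash
python3 - <<'E'
from plant import env
from h import *
todo(env,LP(.006,0,.1),-4.85)
E
```

```text
t 21.65 at [0.69   0.0656 0.0126] yaw 10.59 turn 0.269 shift units [-7.08 14.01 -3.5 ] F [-1.  -0.4  3. ] gap 37.7
```

>>> jog_arm(series=[0, 0, -0.9, 0, 0, 0, 20, 0, 0, -0.9, 0, 0, 0, 20, 0, 0, -0.9, 0, 0, 0.135, 20, 0, 0, -0.8, 0, 0, 0.135, 20, -0.47, 0.935, 0, 0, 0, 0, 20, -0.47, 0.935, 0, 0, 0, 0, 20, -0.47, 0.935, 0, 0, 0, 0, 20, -0.47, 0.935, 0, 0, 0, 0, 20])

```text
time: 22.45
position: [0.6343, -0.0244, 0.0995]
eef_rot: [180.0, 0.0, -4.9]
wrist_force: [0.0, 0.3, -0.9]
finger_gap: 0.43
grasp_force: 30.0
```

>>> jog_arm(series=[-0.47, 0.935, 0, 0, 0, 0, 20, -0.47, 0.935, 0, 0, 0, 0, 20, -0.47, 0.935, 0, 0, 0, 0, 20, -0.47, 0.935, 0, 0, 0, 0, 20, -0.47, 0.935, 0, 0, 0, 0, 20, -0.47, 0.935, 0, 0, 0, 0, 20, -0.47, 0.935, 0, 0, 0, 0, 20, -0.47, 0.935, 0, 0, 0, 0, 20])

```text
time: 23.25
position: [0.5249, -0.2028, 0.0996]
eef_rot: [-180.0, 0.0, -4.9]
wrist_force: [0.1, -0.4, -1.6]
finger_gap: 0.427
grasp_force: 30.0
```

>>> jog_arm(series=[-0.47, 0.935, 0, 0, 0, 0, 20, -0.47, 0.935, 0, 0, 0, 0, 20, -0.47, 0.935, 0, 0, 0, 0, 20, 0, 0, 0, 0, 0, 0, 20])

```text
time: 23.65
position: [0.4832, -0.271, 0.0996]
eef_rot: [180.0, 0.0, -5.1]
wrist_force: [-0.2, -0.1, -1.3]
finger_gap: 0.429
grasp_force: 30.0
```

```bash
python3 - <<'E'
from plant import env
from h import *
todo(env,LP(.006,0,.0176),-4.85)
E
```

```text
t 23.65 at [ 0.4832 -0.271   0.0996] yaw -5.06 turn -0.004 shift units [ 0.02 -0.1   3.28] F [-0.2 -0.1 -1.3] gap 37.8
```

Lower, release, rise with care.

>>> jog_arm(series=[0, -0.08, 0.9, 0, 0, 0, 20, 0, 0, 0.9, 0, 0, 0, 20, 0, 0, 0.9, 0, 0, 0, 20, 0, 0, 0.4, 0, 0, 0, 20, 0, 0, 0.15, 0, 0, 0, 20, 0, 0, 0, 0, 0, 0, 20])

```text
time: 24.25
position: [0.485, -0.2667, 0.0187]
eef_rot: [180.0, -0.0, -4.9]
wrist_force: [-0.4, 0.1, -0.6]
finger_gap: 0.426
grasp_force: 30.0
```

>>> jog_arm(series=[0, 0, 0, 0, 0, 0, 58, 0, 0, 0, 0, 0, 0, 58, 0, 0, 0, 0, 0, 0, 58, 0, 0, -0.6, 0, 0, 0, 58, 0, 0, -0.9, 0, 0, 0, 58, 0, 0, -1, 0, 0, 0, 88, 0, 0, -1, 0, 0, 0, 88, 0, 0, -1, 0, 0, 0, 88])

```text
time: 25.05
position: [0.4846, -0.2668, 0.1324]
eef_rot: [180.0, -0.0, -4.9]
wrist_force: [0.4, -0.3, 0.1]
finger_gap: 0.907
grasp_force: 0.0
```

```bash
python3 - <<'E'
from plant import env
from h import *
r=env.get_image("wrist"); pickle.dump(r,open("w9.pkl","wb"))
t=env.get_image("top"); pickle.dump(t,open("t9.pkl","wb"))
o=np.array([.478,-.268]);a=np.radians(-4.85);M=np.array([[np.cos(a),np.sin(a)],[-np.sin(a),np.cos(a)]])
for c in blobs(r,"green",60,(230,0,430,300)): P=(ray(r,c[:,0],.016)[:,:2]-o)@M.T; print("green pack",P.min(0).round(4),P.max(0).round(4))
for c in blobs(t,"yellow",100,(250,180,310,240)): print("yellow",rect(t,c,.036),rect(t,c,.02))
for c in blobs(t,"orange",100,(330,130,380,170)): print("port",rect(t,c,.028))
# short shell corners from top, z .004
for c in blobs(t,"white",300,(150,210,230,300)): print("pocket",rect(t,c,.004))
todo(env,np.array([.55,.076,.154]),-.7)
E
```

```text
green pack [ 0.0252 -0.0164] [0.0378 0.0199]
yellow [549.8  76.3  59.9  38.3  -0.6] [551.7  77.2  60.8  38.9  -0.6]
port [685.7 -73.8  30.8  30.3  -1.1]
pocket [420.1 286.9  86.8  71.2 -13.8]
pocket [499.5 277.1  57.1  52.5 -13.3]
t 25.15 at [ 0.4858 -0.2678  0.1344] yaw -4.88 turn -0.073 shift units [  2.4  -13.78  -0.78] F [ 0.6 -0.1 -0.4] gap 86.9
```

>>> jog_arm(series=[0, 0, -1, 0, 0, 0.08, 88, 0, 0, -1, 0, 0, 0.076, 88, -0.41, -0.99, -1, 0, 0, 0, 88, -0.41, -0.99, -1, 0, 0, 0, 88, -0.41, -0.99, -1, 0, 0, 0, 88, -0.41, -0.99, 0, 0, 0, 0, 88, -0.41, -0.99, 0, 0, 0, 0, 88, -0.41, -0.99, 0, 0, 0, 0, 88])

```text
time: 25.95
position: [0.4599, -0.1069, 0.2553]
eef_rot: [-180.0, 0.0, -13.8]
wrist_force: [0.5, -0.0, -0.7]
finger_gap: 0.999
grasp_force: 0.0
```

>>> jog_arm(series=[-0.41, -0.99, 0, 0, 0, 0, 88, -0.41, -0.99, 0, 0, 0, 0, 88, -0.41, -0.99, 0, 0, 0, 0, 88, -0.41, -0.99, 0, 0, 0, 0, 88, -0.41, -0.99, 0, 0, 0, 0, 88, -0.41, -0.99, 0, 0, 0, 0, 88, -0.41, -0.99, 0, 0, 0, 0, 88, -0.41, -0.99, 0, 0, 0, 0, 88])

```text
time: 26.75
position: [0.4276, 0.1049, 0.2552]
eef_rot: [180.0, 0.1, -13.8]
wrist_force: [0.6, 0.1, 0.3]
finger_gap: 0.998
grasp_force: 0.0
```

>>> jog_arm(series=[-0.41, -0.99, 0, 0, 0, 0, 88, -0.41, -0.99, 0, 0, 0, 0, 88, -0.41, -0.99, 0, 0, 0, 0, 88, -0.41, -0.99, 0, 0, 0, 0, 88, -0.41, -0.99, 0, 0, 0, 0, 88, 0, 0, 0, 0, 0, 0, 88])

```text
time: 27.35
position: [0.4071, 0.2382, 0.2551]
eef_rot: [180.0, 0.1, -13.6]
wrist_force: [-0.2, 0.1, -1.6]
finger_gap: 0.999
grasp_force: 0.0
```

```bash
python3 - <<'E'
from plant import env
from h import *
r=env.get_image("wrist"); pickle.dump(r,open("w10.pkl","wb"));cv2.imwrite("pics/w10.png",r["frame"][:,:,::-1])
g=cv2.cvtColor(r["frame"],cv2.COLOR_RGB2GRAY)
print(env.sense()["position"],env.sense()["eef_rot"])
for c in blobs(r,"white",400,(200,0,450,330)): print(cv2.boundingRect(c),rect(r,c,.004))
E
```

```text
[0.40740414 0.23697485 0.25517601] [ 1.79962228e+02  5.49477051e-02 -1.36928448e+01]
(200, 0, 250, 246) [480.8 211.9 226.1 220.4  82.1]
(200, 194, 105, 136) [352.9 348.5 166.2  90.7  10.9]
(229, 87, 62, 65) [500.5 275.1  57.8  57.2 -13.7]
(357, 304, 63, 26) [272.5 196.4  67.5  29.4  76.4]
(200, 120, 30, 73) [477.4 326.   68.5  22.1  -7.2]
```

View pics/w10.png

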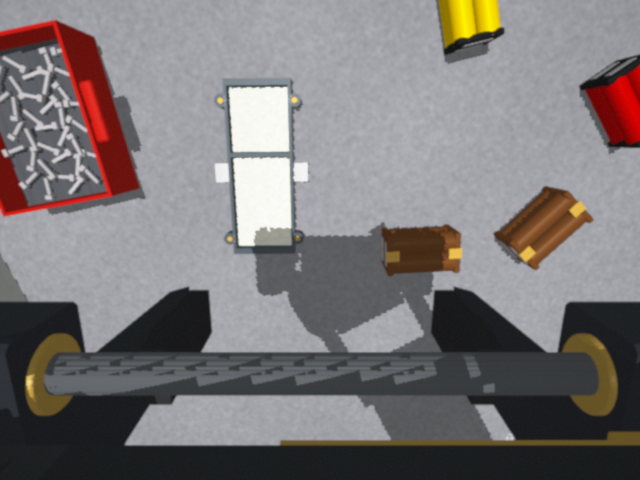

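```bash
python3 - <<'E'
from plant import env
from h import *
r=pickle.load(open("w10.pkl","rb"))
print(ray(r,[(262.5,154)],.012),ray(r,[(264.5,247),(259,86.5)],.004),ray(r,[(231,225),(296,225),(226,110),(293,110)],.012))
o=np.array([.4235,.294])
print("small pocket",LP(.079,0,0,o,-13.7))
todo(env,np.array([.55,.0755,.154]),-.6)
E
```

```text
[[0.469541   0.28056865 0.012     ]] [[0.37915747 0.30532065 0.004     ]
 [0.52904561 0.26819979 0.004     ]] [[0.41071617 0.32979163 0.012     ]
 [0.39546957 0.267085   0.012     ]
 [0.51559606 0.30242556 0.012     ]
 [0.50098845 0.24242023 0.012     ]]
small pocket [0.50025238 0.27528979 0.        ]
t 27.4 at [0.4074 0.237  0.2552] yaw -13.69 turn -0.229 shift units [5.77 6.4  4.05] F [ 0.3 -0.9  0.5] gap 87.8
```

>>> jog_arm(series=[0, 0, 0, 0, 0, -0.115, 88, 0.82, 0.91, 0.58, 0, 0, -0.114, 88, 0.82, 0.91, 0.58, 0, 0, 0, 88, 0.82, 0.91, 0.58, 0, 0, 0, 88, 0.82, 0.91, 0.58, 0, 0, 0, 88, 0.82, 0.91, 0.58, 0, 0, 0, 88, 0.82, 0.91, 0.58, 0, 0, 0, 88, 0.82, 0.91, 0.58, 0, 0, 0, 88])

```text
time: 28.2
position: [0.5471, 0.0709, 0.1535]
eef_rot: [180.0, 0.0, -0.8]
wrist_force: [-0.3, 0.6, -0.4]
finger_gap: 1.0
grasp_force: 0.0
```

>>> jog_arm(series=[0, 0, 0, 0, 0, 0, 88])

```text
time: 28.3
position: [0.5472, 0.0696, 0.152]
eef_rot: [180.0, 0.2, -0.9]
wrist_force: [-0.6, 0.1, 0.0]
finger_gap: 0.999
grasp_force: 0.0
```

```bash
python3 - <<'E'
from plant import env
from h import *
r=env.get_image("wrist"); pickle.dump(r,open("w11.pkl","wb"))
for c in blobs(r,"yellow",600,(200,50,450,300)): print(cv2.boundingRect(c),rect(r,c,.04),rect(r,c,.036))
todo(env,np.array([.55,.0755,.0145]),-.6)
E
```

```text
(282, 190, 58, 90) [ 5.506e+02  7.670e+01  6.070e+01  3.740e+01 -3.000e-01] [ 5.496e+02  7.680e+01  6.160e+01  3.800e+01 -3.000e-01]
t 28.35 at [0.5465 0.0712 0.1531] yaw -0.88 turn -0.005 shift units [ 0.14 -0.18  5.54] F [-0.3  0.2 -0.2] gap 88.0
```

>>> jog_arm(series=[0.14, -0.22, 0.93, 0, 0, -0.005, 88, 0, 0, 0.93, 0, 0, 0, 88, 0, 0, 0.93, 0, 0, 0, 88, 0, 0, 0.93, 0, 0, 0, 88, 0, 0, 0.93, 0, 0, 0, 88, 0, 0, 0.87, 0, 0, 0, 88, 0, 0, 0, 0, 0, 0, 20, 0, 0, 0, 0, 0, 0, 20])

```text
time: 29.15
position: [0.5502, 0.0788, 0.0174]
eef_rot: [-180.0, -0.0, -0.4]
wrist_force: [0.5, 0.2, -0.7]
finger_gap: 0.838
grasp_force: 0.0
```

>>> jog_arm(series=[0, 0, 0, 0, 0, 0, 20, 0, 0, 0, 0, 0, 0, 20, 0, 0, 0, 0, 0, 0, 20, 0, 0, 0, 0, 0, 0, 20, 0, 0, 0, 0, 0, 0, 20, 0, 0, 0, 0, 0, 0, 20])

```text
time: 29.75
position: [0.5504, 0.0785, 0.0169]
eef_rot: [180.0, -0.0, -0.4]
wrist_force: [-1.5, -2.1, 5.4]
finger_gap: 0.452
grasp_force: 30.0
```

```bash
python3 - <<'E'
from plant import env
from h import *
todo(env,np.array([.423,.2942,.1]),-13.75)
E
```

```text
t 29.75 at [0.5504 0.0785 0.0169] yaw -0.41 turn 0.233 shift units [-7.   -7.17 -3.33] F [-1.5 -2.1  5.4] gap 39.9
```

>>> jog_arm(series=[0, 0, -0.9, 0, 0, 0, 20, 0, 0, -0.9, 0, 0, 0, 20, 0, 0, -0.9, 0, 0, 0.117, 20, 0, 0, -0.6, 0, 0, 0.116, 20, -0.875, -0.9, 0, 0, 0, 0, 20, -0.875, -0.9, 0, 0, 0, 0, 20, -0.875, -0.9, 0, 0, 0, 0, 20, -0.875, -0.9, 0, 0, 0, 0, 20])

```text
time: 30.55
position: [0.4856, 0.1878, 0.0987]
eef_rot: [180.0, 0.0, -13.8]
wrist_force: [0.1, 0.6, -2.6]
finger_gap: 0.448
grasp_force: 30.0
```

>>> jog_arm(series=[-0.875, -0.9, 0, 0, 0, 0, 20, -0.875, -0.9, 0, 0, 0, 0, 20, -0.875, -0.9, 0, 0, 0, 0, 20, -0.875, -0.87, 0, 0, 0, 0, 20, 0, 0, 0, 0, 0, 0, 20])

```text
time: 31.05
position: [0.4208, 0.2966, 0.0986]
eef_rot: [180.0, 0.1, -13.6]
wrist_force: [1.3, -0.3, -0.7]
finger_gap: 0.453
grasp_force: 30.0
```

```bash
python3 - <<'E'
from plant import env
from h import *
todo(env,np.array([.423,.2942,.0225]),-13.75)
E
```

```text
t 31.05 at [0.4208 0.2966 0.0986] yaw -13.56 turn 0.003 shift units [0.11 0.07 3.05] F [ 1.3 -0.3 -0.7] gap 39.9
```

>>> jog_arm(series=[0.1, 0.06, 0.9, 0, 0, 0, 20, 0, 0, 0.9, 0, 0, 0, 20, 0, 0, 0.8, 0, 0, 0, 20, 0, 0, 0.3, 0, 0, 0, 20, 0, 0, 0.15, 0, 0, 0, 20, 0, 0, 0, 0, 0, 0, 20])

```text
time: 31.65
position: [0.4252, 0.2921, 0.0229]
eef_rot: [-180.0, -0.0, -13.8]
wrist_force: [0.3, 0.4, -1.0]
finger_gap: 0.451
grasp_force: 30.0
```

>>> jog_arm(series=[0, 0, 0, 0, 0, 0, 58, 0, 0, 0, 0, 0, 0, 58, 0, 0, 0, 0, 0, 0, 58, 0, 0, -0.6, 0, 0, 0, 58, 0, 0, -0.9, 0, 0, 0, 58, 0, 0, -1, 0, 0, 0, 88, 0, 0, -1, 0, 0, 0, 88, 0, 0, -1.0, 0, 0, 0, 88])

```text
time: 32.45
position: [0.4249, 0.2923, 0.1366]
eef_rot: [-180.0, -0.0, -13.8]
wrist_force: [0.7, -0.5, -0.6]
finger_gap: 0.903
grasp_force: 0.0
```

```bash
python3 - <<'E'
from plant import env
from h import *
r=env.get_image("wrist"); pickle.dump(r,open("w12.pkl","wb"))
o=np.array([.423,.2942]);a=np.radians(-13.75);M=np.array([[np.cos(a),np.sin(a)],[-np.sin(a),np.cos(a)]])
for c in blobs(r,"yellow",600,(200,50,450,320)): x=rect(r,c,.04);print(cv2.boundingRect(c),x,M@(x[:2]/1000-o))
todo(env,np.array([.686,-.0745,.154]),24)
w=pickle.load(open("w2.pkl","rb")); 
cv2.imwrite("pics/port.png",cv2.resize(w["frame"][0:100,350:460,::-1],None,fx=4,fy=4))
m=cv2.inRange(cv2.cvtColor(w["frame"],cv2.COLOR_RGB2GRAY),0,70);m[:,:360]=0;m[:,445:]=0;m[95:]=0
f=cv2.findContours(m,0,1)[0]; c=max(f,key=cv2.contourArea); print(cv2.boundingRect(c),cv2.minAreaRect(c),rect(w,c,.028))
E
```

```text
(291, 199, 62, 96) [424.4 292.8  61.8  37.9 -13.8] [ 0.00169264 -0.00102712]
t 32.5 at [0.4265 0.293  0.1405] yaw -13.75 turn -0.659 shift units [ 3.5  17.65 -0.54] F [2.  1.  3.8] gap 83.8
(370, 0, 65, 79) ((402.1454772949219, 38.59972381591797), (60.61604690551758, 79.33927154541016), 3.4682295322418213) [683.3 -73.7  43.6  36.6  22.4]
```

>>> jog_arm(series=[0, 0, -0.5, 0, 0, -0.125, 88, 0, 0, -0.2, 0, 0, -0.125, 88, 0, 0, 0, 0, 0, -0.125, 88, 0, 0, 0, 0, 0, -0.125, 88, 0, 0, 0, 0, 0, -0.124, 88, 0.23, 0.97, 0, 0, 0, 0, 88, 0.23, 0.97, 0, 0, 0, 0, 88, 0.23, 0.97, 0, 0, 0, 0, 88])

```text
time: 33.3
position: [0.4686, 0.2307, 0.1528]
eef_rot: [180.0, -0.0, 22.0]
wrist_force: [-0.8, -0.9, -0.8]
finger_gap: 0.997
grasp_force: 0.0
```

>>> jog_arm(series=[0.23, 0.97, 0, 0, 0, 0, 88, 0.23, 0.97, 0, 0, 0, 0, 88, 0.23, 0.97, 0, 0, 0, 0, 88, 0.23, 0.97, 0, 0, 0, 0, 88, 0.23, 0.97, 0, 0, 0, 0, 88, 0.23, 0.97, 0, 0, 0, 0, 88, 0.23, 0.97, 0, 0, 0, 0, 88, 0.23, 0.97, 0, 0, 0, 0, 88])

```text
time: 34.1
position: [0.584, 0.0678, 0.1527]
eef_rot: [180.0, -0.0, 22.0]
wrist_force: [0.1, -0.2, -0.6]
finger_gap: 0.997
grasp_force: 0.0
```

>>> jog_arm(series=[0.23, 0.97, 0, 0, 0, 0, 88, 0.23, 0.97, 0, 0, 0, 0, 88, 0.23, 0.97, 0, 0, 0, 0, 88, 0.23, 0.97, 0, 0, 0, 0, 88, 0.23, 0.97, 0, 0, 0, 0, 88, 0.23, 0.97, 0, 0, 0, 0, 88, 0.23, 0.97, 0, 0, 0, 0, 88, 0, 0, 0, 0, 0, 0, 88])

```text
time: 34.9
position: [0.6851, -0.0761, 0.152]
eef_rot: [180.0, 0.0, 21.8]
wrist_force: [-0.5, 0.7, -0.9]
finger_gap: 1.002
grasp_force: 0.0
```

```bash
python3 - <<'E'
from plant import env
from h import *
r=env.get_image("wrist"); pickle.dump(r,open("w13.pkl","wb"));cv2.imwrite("pics/w13.png",r["frame"][50:350,150:550,::-1])
for c in blobs(r,"orange",300,(200,50,480,300)): print(cv2.boundingRect(c),rect(r,c,.028))
todo(env,np.array([.686,-.0745,.0115]),22)
E
```

```text
(298, 211, 46, 44) [687.5 -74.4  31.2  30.5 -68.2]
t 34.95 at [ 0.6844 -0.0745  0.152 ] yaw 21.91 turn -0.002 shift units [0.06 0.02 5.62] F [-1.3  0.2 -0.5] gap 88.0
```

View pics/w13.png

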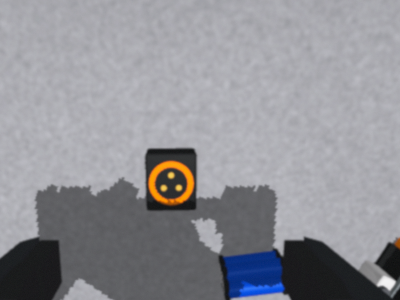

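>>> jog_arm(series=[0.09, 0.03, 0.94, 0, 0, 0, 88, 0, 0, 0.94, 0, 0, 0, 88, 0, 0, 0.94, 0, 0, 0, 88, 0, 0, 0.94, 0, 0, 0, 88, 0, 0, 0.94, 0, 0, 0, 88, 0, 0, 0.9, 0, 0, 0, 88, 0, 0, 0, 0, 0, 0, 20, 0, 0, 0, 0, 0, 0, 20])

```text
time: 35.75
position: [0.6867, -0.0728, 0.0135]
eef_rot: [180.0, -0.0, 22.0]
wrist_force: [-0.1, 0.4, 1.0]
finger_gap: 0.843
grasp_force: 0.0
```

>>> jog_arm(series=[0, 0, 0, 0, 0, 0, 20, 0, 0, 0, 0, 0, 0, 20, 0, 0, 0, 0, 0, 0, 20, 0, 0, 0, 0, 0, 0, 20, 0, 0, 0, 0, 0, 0, 20, 0, 0, 0, 0, 0, 0, 20])

```text
time: 36.35
position: [0.6868, -0.0736, 0.013]
eef_rot: [180.0, -0.0, 22.0]
wrist_force: [-0.2, 0.8, 1.7]
finger_gap: 0.407
grasp_force: 30.0
```

```bash
python3 - <<'E'
from plant import env
from h import *
todo(env,LP(.079,0,.1,(.423,.2942),-13.75),-13.75)
E
```

```text
t 36.35 at [ 0.6868 -0.0736  0.013 ] yaw 21.99 turn 0.624 shift units [-10.59 -11.78  -3.48] F [-0.2  0.8  1.7] gap 35.8
```

>>> jog_arm(series=[0, 0, -0.9, 0, 0, 0, 20, 0, 0, -0.9, 0, 0, 0, 20, 0, 0, -0.9, 0, 0, 0.125, 20, 0, 0, -0.8, 0, 0, 0.125, 20, 0, 0, 0, 0, 0, 0.125, 20, 0, 0, 0, 0, 0, 0.125, 20, 0, 0, 0, 0, 0, 0.124, 20, -0.88, -0.98, 0, 0, 0, 0, 20])

```text
time: 37.15
position: [0.6717, -0.047, 0.0997]
eef_rot: [180.0, -0.0, -14.2]
wrist_force: [-0.2, 1.1, -0.9]
finger_gap: 0.405
grasp_force: 30.0
```

>>> jog_arm(series=[-0.88, -0.98, 0, 0, 0, 0, 20, -0.88, -0.98, 0, 0, 0, 0, 20, -0.88, -0.98, 0, 0, 0, 0, 20, -0.88, -0.98, 0, 0, 0, 0, 20, -0.88, -0.98, 0, 0, 0, 0, 20, -0.88, -0.98, 0, 0, 0, 0, 20, -0.88, -0.98, 0, 0, 0, 0, 20, -0.88, -0.98, 0, 0, 0, 0, 20])

```text
time: 37.95
position: [0.5461, 0.1888, 0.1002]
eef_rot: [-180.0, 0.0, -13.8]
wrist_force: [0.2, -0.3, -0.5]
finger_gap: 0.408
grasp_force: 30.0
```

>>> jog_arm(series=[-0.88, -0.98, 0, 0, 0, 0, 20, -0.88, -0.98, 0, 0, 0, 0, 20, -0.88, -0.98, 0, 0, 0, 0, 20, 0, 0, 0, 0, 0, 0, 20])

```text
time: 38.35
position: [0.4984, 0.2776, 0.1002]
eef_rot: [-180.0, 0.0, -13.5]
wrist_force: [0.3, 0.2, -0.1]
finger_gap: 0.407
grasp_force: 30.0
```

```bash
python3 - <<'E'
from plant import env
from h import *
todo(env,LP(.079,0,.0185,(.423,.2942),-13.75),-13.75)
E
```

```text
t 38.35 at [0.4984 0.2776 0.1002] yaw -13.54 turn 0.004 shift units [0.07 0.07 3.27] F [ 0.3  0.2 -0.1] gap 35.8
```

>>> jog_arm(series=[0.07, 0.05, 0.9, 0, 0, 0, 20, 0, 0, 0.9, 0, 0, 0, 20, 0, 0, 0.9, 0, 0, 0, 20, 0, 0, 0.4, 0, 0, 0, 20, 0, 0, 0.15, 0, 0, 0, 20, 0, 0, 0, 0, 0, 0, 20])

```text
time: 38.95
position: [0.502, 0.273, 0.0192]
eef_rot: [-180.0, -0.0, -13.8]
wrist_force: [0.3, -0.5, -0.5]
finger_gap: 0.403
grasp_force: 30.0
```

>>> jog_arm(series=[0, 0, 0, 0, 0, 0, 56, 0, 0, 0, 0, 0, 0, 56, 0, 0, 0, 0, 0, 0, 56, 0, 0, -0.6, 0, 0, 0, 56, 0, 0, -0.9, 0, 0, 0, 56, 0, 0, -1, 0, 0, 0, 88, 0, 0, -1, 0, 0, 0, 88, -0.8, 0, -1, 0, 0, 0, 88])

```text
time: 39.75
position: [0.4834, 0.2776, 0.1338]
eef_rot: [-179.9, -0.1, -13.8]
wrist_force: [-1.5, -0.2, 0.2]
finger_gap: 0.883
grasp_force: 0.0
```

>>> jog_arm(series=[-0.8, 0.5, -0.8, 0, 0, 0, 88, -0.8, 0.5, -0.8, 0, 0, 0, 88, -0.8, 0.8, -0.8, 0, 0, 0, 88, 0, 0, 0, 0, 0, 0, 88, 0, 0, 0, 0, 0, 0, 88])

```text
time: 40.25
position: [0.4135, 0.2486, 0.1926]
eef_rot: [-179.9, -0.1, -13.8]
wrist_force: [-0.0, -0.1, -0.7]
finger_gap: 0.995
grasp_force: 0.0
```

```bash
python3 - <<'E'
from plant import env
from h import *
w=env.get_image("wrist");t=env.get_image("top")
cv2.imwrite("pics/end.png",np.hstack([w["frame"],cv2.resize(t["frame"][100:320,60:560],(800-640,480)) if 0 else w["frame"][:, :0]])[:,:,::-1])
a=cv2.resize(t["frame"][120:330,60:560],(800,336)); b=cv2.resize(w["frame"][0:320],(520,260))
cv2.imwrite("pics/end.png",np.vstack([a,np.pad(b,((0,0),(0,280),(0,0)))])[:,:,::-1])
o=np.array([.423,.2942]);A=np.radians(-13.75);M=np.array([[np.cos(A),np.sin(A)],[-np.sin(A),np.cos(A)]])
for n,r in (("w",w),("t",t)):
  for col,z in (("orange",.032),("yellow",.04)):
    for c in blobs(r,col,100):
      x=rect(r,c,z);p=M@(x[:2]/1000-o)
      if -.06<p[0]<.12 and abs(p[1])<.03: print(n,col,x,p.round(4))
for c in blobs(t,"red",200): print("red",rect(t,c,.03))
for c in blobs(t,"green",25,(400,180,480,290)): print("green",rect(t,c,.016))
s=env.sense();print(s["time"],s["wrist_force"],s["position"])
E
```

```text
w orange [501.7 273.3  31.5  31.1  65.5] [ 0.0814 -0.0016]
w yellow [424.5 291.1  62.3  39.8 -13.5] [ 0.0022 -0.0027]
t orange [500.2 273.7  31.3  30.3 -45.2] [ 0.0799 -0.0016]
red [539.5 458.  142.8 121.3  -3.2]
red [433.8 -51.6  60.   38.5  21.5]
red [  18.7 -626.7   70.3   30.3  -79.2]
red [ 220.7 -641.3   67.    27.6  -74.9]
green [ 461.7 -255.1   19.7   10.8   89.2]
40.35 [ 0.3659856  -0.50844572  0.729764  ] [0.41364057 0.24864339 0.1913207 ]
```

View pics/end.png

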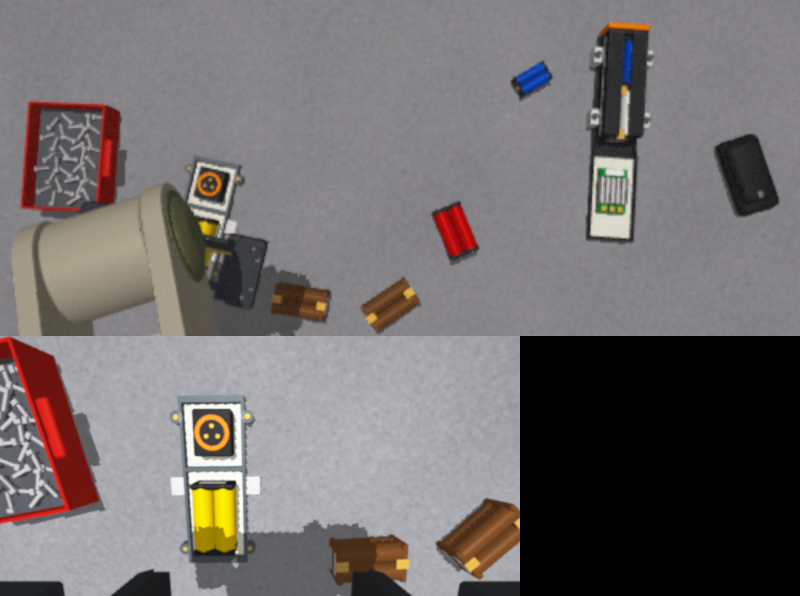

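Everything is placed: the top view shows the blue and white blocks under the cover and the board flat in the bay at (612,192). The yellow block (215,515) and the port (212,433) sit in their pockets, and the red block, bin and mouse have not moved.

```bash
python3 -c "
from plant import env
print(env.finish_job())"
```

```text
the job is handed in; nothing more can be done
None
```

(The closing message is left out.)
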